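Clear the split block and squeeze the glued gift box tight in the one-hand clamp

TASK

The freshly glued little gift box in the jig is waiting to be clamped, but the split corner block with the red dots still stands in front of the sliding jaw: take it out and drop it into the red reject crate. Then work the trigger of the one-hand bar clamp in full strokes, squeezing it towards the handle and letting it spring back, until the sliding jaw's pad bears on the box and presses it snugly against the fixed jaw; squeeze gently so the box is not crushed. Finish holding: keep your hand squeezing the trigger to hold that pressure and do not let go, and leave the other things on the table where they are.

Things in the scene. Friction and masses are not known exactly. Their poses are not given: they have to be found in the camera images.
- jig: Glue-up jig fixed to the table: 18 mm plywood board (x -25 to 135, y -170 to 200 mm) with a one-hand bar clamp lying on its side, steel bar along y, its axis 45 mm up. Origin at table level under the bar axis; x across the bar from handle to jaws and gift box, y along the bar from the sliding head to the fixed jaw, z up. Handle and trigger overhang the board's front edge, bare table below.
- head (a joint): How far the black sliding head (jaw, handle and trigger) has moved along the bar towards the fixed jaw, m (0 to 0.10; it starts at 0 to 0.016). It drags with about 8 N; a ratchet with teeth 6 mm apart lets it go forward only (let go, it settles back on a tooth, by up to 6 mm).
- grip (a point): On the head, half-way between the handle's back and the released trigger's front, 62 mm from the bar axis, 45 mm up; moves with the head. The handle (black, 22 mm thick along the bar, 26 tall, 110 long) and the orange trigger ahead of it (12 thick, 24 tall, 76 long) stick out level towards the robot, open from above: 66 mm over both when released, about 34 mm squeezed.
- trigger (a joint): Trigger angle, rad: 0 released (springs back), 0.36 fully squeezed, against the handle. A full stroke closes 32 mm at the grip point and draws the head 12 mm (two teeth) along the bar. That takes about 10 N; with the pad on the box each further newton adds about 2 N there: a 20 N squeeze stalls part-way (under 0.3 rad) with about 20 N on the box, 30 N gives about 40 N.
- trigger_front (a point): Middle of the front face of the trigger, 62 mm from the bar axis; moves with the trigger.
- trigger_blade: The orange finger blade of the trigger; origin at the trigger's pivot, inside the head, 30 mm beyond the bar axis.
- pad: Orange pad of the sliding jaw, 34 x 34 mm, origin at the centre of its face, 70 mm from the bar axis, 45 mm above the table; it looks along the jig's +y. It is sprung: it gives 1 mm per 7 N, up to 10 mm.
- anvil: Orange pad of the fixed jaw, 34 x 34 mm, origin at the centre of its face, 150 mm along the jig's y, facing the sliding pad.
- giftbox: Freshly glued open wooden gift box, 100 mm (across the bar) x 120 mm (along the bar) x 64 mm tall, 6 mm walls, about 350 g, loose on the jig board between the two pads, 1 to 4 mm short of the fixed one and 45 to 64 mm ahead of the sliding one. Over 60 N cracks its joints. Origin at the centre of its underside; x and y along the jig's.
- split_block: The rejected beech corner block, dark crack and red dots, 30 x 22 x 60 mm, about 45 g, standing upright on the jig board in the gap between the sliding pad and the box. Origin at the centre of its foot.
- split_block_center (a point): Centre of the split block (30 mm above its foot; 48 mm above the table at the start). x is its 30 mm side (about across the bar), y its 22 mm side (about along the bar), z its height.
- reject_crate: Red plastic reject crate, open on top, fixed: 200 mm along its x, 150 mm along its y, 85 mm tall, 5 mm walls and floor. Origin at the centre of its underside. One old reject lies at its +x end. It stands to the left or right of the jig; the blue crate of the same size stands on the other side.
- stock_crate: Blue plastic crate of the same size with the good corner blocks; origin at the centre of its underside. Nothing goes in here.
- good_a: Good corner block standing in the blue crate, 30 x 22 x 60 mm, no dots; origin at its foot.
- good_b: Another good corner block standing in the blue crate; origin at its foot.
- glue_bottle: White glue bottle, orange cap, 54 mm across, 150 mm tall, behind the jig; origin at the centre of its foot.
- tape_roll: Roll of brown paper tape lying flat, 110 mm across, 48 mm tall, behind the jig; origin at the centre of its underside.
- coffee_tin: Dark coffee tin, 76 mm across, 120 mm tall, behind the jig; origin at the centre of its foot.
- lid_panel: Wooden box lid lying flat, 110 x 90 x 12 mm, in front of the robot; origin at the centre of its underside.
Not all that is in view belongs to the job. What is shaped like the split_block but orange is not meant.

How it is judged:
On the way, in this order (a step that is already met when the one before it is completed fails the run):
1. the split block lies in the red reject crate, let go (x of split_block_center in the frame of reject_crate between -0.096 and 0.096 m and y of split_block_center in the frame of reject_crate between -0.071 and 0.071 m and z of split_block_center in the frame of reject_crate between 0 and 0.075 m and contact force between the fingers and split_block below 0.1 N and linear speed of split_block below 0.05 m/s), for 0.2 s.
2. the trigger is squeezed at least half-way while the pad is still short of the box (value of joint trigger above 0.17 rad and contact force between pad and giftbox below 0.5 N), for 0.05 s.
3. the trigger is let spring back (value of joint trigger below 0.08 rad), for 0.05 s.
4. the trigger is squeezed again at least half-way (value of joint trigger above 0.17 rad), for 0.05 s.
At the end, for the whole second after the job is handed in: Fingers still press the trigger (over 2 N, drawn in over 0.03 rad). The gift box stands flat on the jig, within 12 mm of the jaws' line, held with 5 to 55 N at the sliding pad and over 4 N at the fixed pad. The split block lies in the red crate, let go and at rest (all of step 1 and contact force between pad and giftbox between 5 and 55 N and contact force between anvil and giftbox above 4 N and value of joint trigger above 0.03 rad and contact force between the fingers and trigger_blade above 2 N and angle between giftbox's own z axis and vertical below 0.06 rad and z of giftbox in the frame of jig below 0.026 m and x of giftbox in the frame of jig between 0.058 and 0.082 m and linear speed of giftbox below 0.02 m/s); the arm keeps its last pose, push and grip.
It fails at once if the gift box is crushed (over 60 N from the sliding pad) (contact force between pad and giftbox above 60 N).
It fails at once if the jaw is pumped into the split block (contact force between pad and split_block above 4 N).
It fails at once if another thing on the table is moved by more than 30 mm (distance of any of glue_bottle, tape_roll, coffee_tin, lid_panel, good_a, good_b from where it was at the start of the episode above 0.03 m).
It also fails if it takes over 64 s, if anything falls off the work surface, if the arm or the gripper's body presses on something with over 40 N, if the wrist force passes 120 N, or if a joint passes its speed limit or range.

ROBOT

A 6-joint arm with a two-finger parallel gripper is mounted at the origin on the work surface. World frame = base frame: x ahead of the robot, y to its left, z up, the work surface at z = 0. Lengths are in m, angles in rad, forces in N, time in s.
With the tool pointing down it reaches from about 0.35 to 0.725 m from the base axis. Payload 4.3 kg.
Tool frame: the origin (TCP) lies midway between the tips of the shut fingers; the grasp point (between the pads) lies 19 mm behind it (manip.tcp_to_grasp is the distance from the TCP to the grasp point, in m); z points along the fingers, y is the line along which they close (so a half turn about z gives the same grasp; the last joint's range is limited). The gripper opens to 85 mm and grips with 20 to 120 N. Pads are 22 mm wide; open, the fingers measure 114 mm over their backs; the gripper's body (76 mm by 85 mm) begins 54 mm behind the grasp point. The pads swing forward as they close: fully open they stand 13 mm farther back than shut.
Start: joints at [-1.401, 0.377, 0.081, 1.274, 0, 1.46], TCP at [0.159, -0.553, 0.231] pointing down, gripper open.
Joint ranges: [-2.72, 2.72], [-0.84, 1.66], [-1.02, 1.22], [-1.77, 2.12], [-1.37, 1.28], [-3.14, 3.14]. Speed limits (rad/s): [2.57, 2.57, 3.14, 3.14, 3.14, 3.14].

INTERFACE

Orientations are given as [roll, pitch, yaw] about the fixed x, y, z axes, in that order (R = Rz(yaw) Ry(pitch) Rx(roll)).
In Python, from rig import manip, cams, job gives the robot as it stands.
- The arm moves only by the shell command python3 -m handwheel 'ROWS' [FORCE]. ROWS is JSON, a list that holds one entry, the list of rows, each a list of 5 numbers: the shift along the tool's x, y, z in m, then the turn about the tool's z in rad, then the finger opening in m, from 0 to 0.0854. A call has 1 to 12 rows; each row is the pose to reach, as a shift and turn from the pose commanded when the call began, along the tool's axes at that moment; what a row does not reach only later rows make up. A row lasts 1/10 s, in which the tool goes at most 50 mm and 8.59 degrees, less where a joint would pass 70% of its speed; a pose out of reach is approached as far as the arm can. A call with a gripper value outside its range is refused whole. The fingers move at their own pace and stop on an object; FORCE is the grip in N (left out, the last holds). Time passes only in rows, so rows that repeat a pose let the fingers close. It gives the time, the measured TCP pose, the force, the opening and the grip force at its end, in the units of the state.
- manip.read_state(): the state, without advancing time (a new reading comes with each control period).
- cams.snapshot(name): name is "scene" or "side" or "wrist"; returns a dict with "image" (384x512x3 uint8, blue, green, red), "fx", "fy", "cx", "cy" (pixels), "world_from_camera" (4x4, takes a point from camera to world coordinates); the wrist camera has in their place "T_tool_cam" (4x4, takes a point from camera to tool coordinates, whose origin is the TCP and whose axes are the flange's). Camera axes: x right, y up, looking along -z (the intrinsics and any distortion apply to the point x, -y, -z); pixel columns grow to the right and rows downward; lengths in m; the calibration is good to about 2 mm. A picture is of the moment at which its call begins: read the wrist's pose just before it. There is no depth.
- job.job_done(): hands the job in; it is judged then, once.
The state is a dict: "t": time; "joint_pos": joint angles; "joint_velocities": joint speeds; "joint_efforts": joint torques, N m; "eef_pos": TCP position; "tcp_rot": TCP orientation; "force": force on the tool from outside, world axes, zero at the start; "moment": the same for the moment, N m; "width": finger opening in m; "finger_force": force on a finger pad.
Only numpy, scipy, OpenCV 4.12 (cv2) and the standard library are available. Lean on these libraries where they do the work, as an engineer would, in place of code of your own. Each camera call takes 0.05 s, during which the arm holds its last target. There are 200 camera calls.

## Working session

There is one attempt and no reset: what is moved stays moved. The work goes in short steps, Python scripts to look and compute and a shell command to move; the robot and the scene stay as the last step left them, time stands still between calls to the robot, and variables do not carry over. Pictures are saved under pics/ and viewed, at most 10 in all, crops included, and the job is handed in when it is done.

```bash
mkdir -p pics; ls; python3 - <<'E'
from rig import manip,cams,job
import cv2
s=manip.read_state();print({k:s[k] for k in("t","eef_pos","tcp_rot","width","force")}, manip.tcp_to_grasp)
for n in("scene","side"):
    d=cams.snapshot(n);cv2.imwrite(f"pics/{n}0.png",d["image"]);print(n,d["fx"],d["fy"],d["cx"],d["cy"],d["world_from_camera"],[k for k in d])
E
```

```text
pics
{'t': 0.0, 'eef_pos': array([ 0.15869228, -0.5520014 ,  0.23037035]), 'tcp_rot': array([-3.13960150e+00, -2.42285165e-04,  2.79804634e-01]), 'width': 0.08507357372831985, 'force': array([-0.53418496,  0.00693638, -0.0664787 ])} 0.0187
scene 380.2490743217338 380.2490743217338 258.0196398412642 182.22534879331135 [[ 0.45988687 -0.74422951  0.4843826   1.06851688]
 [ 0.88797488  0.38676591 -0.2488227  -0.24716954]
 [-0.00216148  0.54454988  0.83872568  0.91924882]
 [ 0.          0.          0.          1.        ]] ['image', 'fx', 'fy', 'cx', 'cy', 'world_from_camera']
side 435.16103638499 435.16103638499 260.95116086681145 193.82027325203921 [[-0.98227378  0.09618479 -0.16089348  0.39609599]
 [-0.18613287 -0.60211955  0.77640621  0.82659124]
 [-0.02219864  0.79259103  0.60934939  0.71044577]
 [ 0.          0.          0.          1.        ]] ['image', 'fx', 'fy', 'cx', 'cy', 'world_from_camera']
```

View pics/scene0.png

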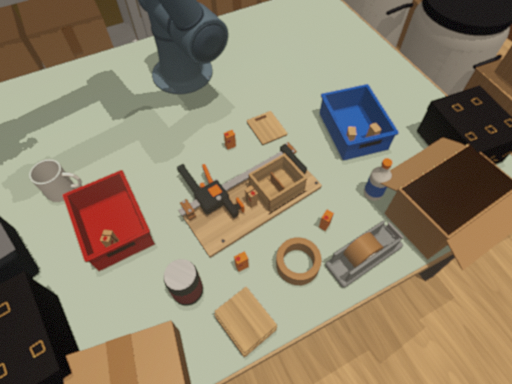

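View pics/side0.png

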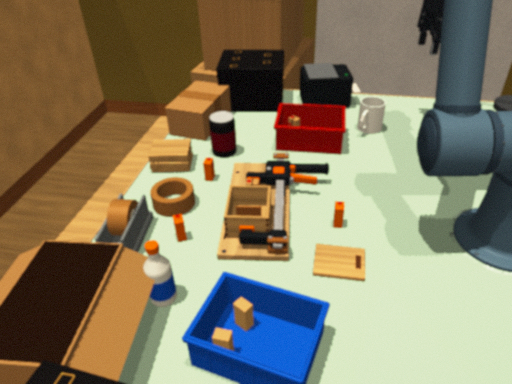

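The scene view shows the red crate at about (108,220), the blue crate at (357,122) and the jig board from (185,205) to (320,187). The split block is near (252,196). I'll enlarge the jig in both pictures to pick points.

```bash
python3 - <<'E'
import cv2,numpy as np
a=cv2.imread("pics/scene0.png")[135:255,170:330]
b=cv2.imread("pics/side0.png")[145:265,205:335]
cv2.imwrite("pics/c1.png",cv2.resize(a,(800,600),interpolation=cv2.INTER_CUBIC))
cv2.imwrite("pics/c2.png",cv2.resize(b,(650,600),interpolation=cv2.INTER_CUBIC))
E
```

```text
(no output)
```

View pics/c1.png

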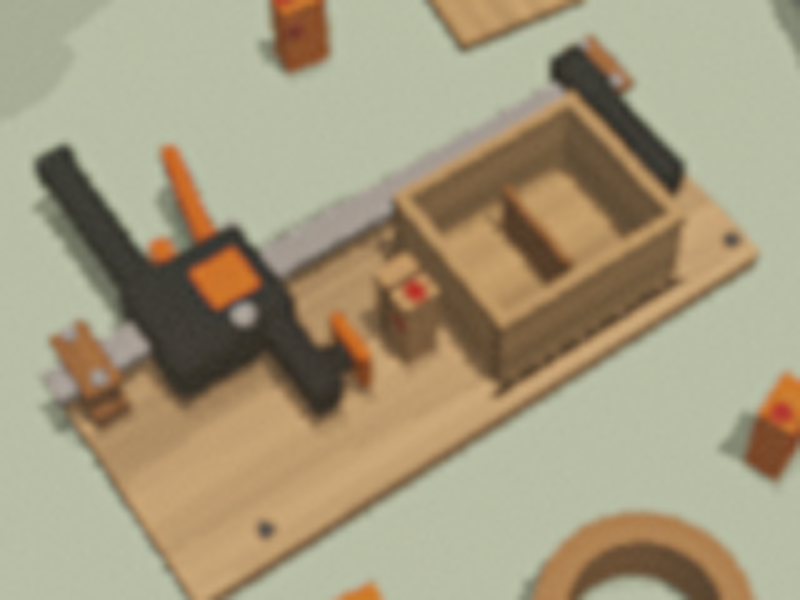

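View pics/c2.png

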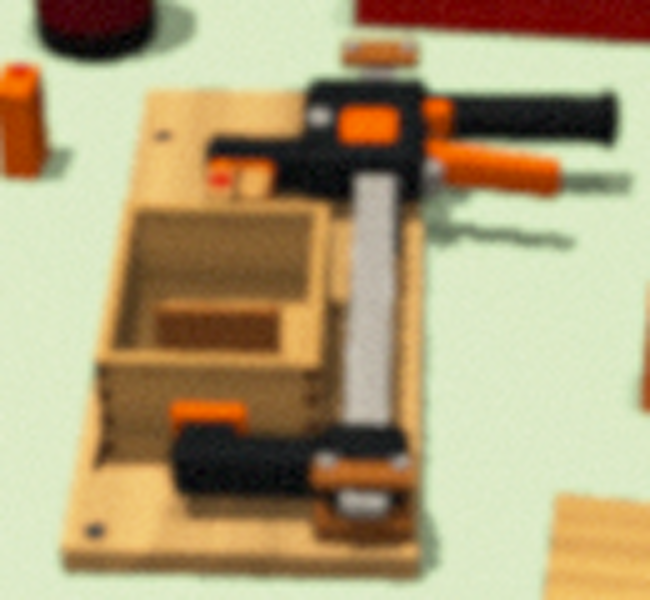

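The crops (5x) show these points:
- **Split block:** top at c1 (406,282), red dot at (416,290).
- **Handle:** end at c1 (55,155).
- **Trigger:** tip at c1 (172,150).
- **Board corners:** c1 (755,255), and c2 (148,92), (65,552), (418,560).

```bash
cat > h.py <<'E'
import numpy as np, pickle
C={"scene":(380.249,258.02,182.225,np.array([[0.45988687,-0.74422951,0.4843826,1.06851688],[0.88797488,0.38676591,-0.2488227,-0.24716954],[-0.00216148,0.54454988,0.83872568,0.91924882]])),
"side":(435.161,260.951,193.82,np.array([[-0.98227378,0.09618479,-0.16089348,0.39609599],[-0.18613287,-0.60211955,0.77640621,0.82659124],[-0.02219864,0.79259103,0.60934939,0.71044577]]))}
def at(n,uv,z):
    f,cx,cy,T=C[n]; d=T[:,:3]@np.array([(uv[0]-cx)/f,-(uv[1]-cy)/f,-1]); k=(z-T[2,3])/d[2]; return T[:,3]+k*d
def c1(x,y): return ((x+.5)/5-.5+170,(y+.5)/5-.5+135)
def c2(x,y): return ((x+.5)/5-.5+205,(y+.5)/5-.5+145)
E
python3 - <<'E'
from h import *
from scipy.optimize import least_squares
np.set_printoptions(precision=4,suppress=True)
O=[("scene",c1(755,255),(.135,.2)),("scene",c1(200,600),(.135,-.17)),("side",c2(148,92),(.135,-.17)),("side",c2(65,552),(.135,.2)),("side",c2(418,560),(-.025,.2)),("scene",c1(72,405),(-.025,-.17))]
W=np.array([at(n,uv,.018)[:2] for n,uv,_ in O]);L=np.array([o[2] for o in O]);print(W)
f=lambda p:((L@np.array([[np.cos(p[2]),np.sin(p[2])],[-np.sin(p[2]),np.cos(p[2])]])+p[:2]-W)).ravel()
r=least_squares(f,[.5,-.1,0],loss="soft_l1",f_scale=.003);p=r.x;print("jig",p,"\n",f(p).reshape(-1,2))
def J(w): 
    d=w[:2]-p[:2];c,s=np.cos(p[2]),np.sin(p[2]);return np.array([c*d[0]+s*d[1],-s*d[0]+c*d[1]])
def pr(t,w): print(t,w,"jig",J(w))
for t,u,z in [("blk top c",c1(406,282),.078),("handle end",c1(55,155),.058),("handle root",c1(130,275),.058),("trig tip",c1(172,150),.057),("trig root",c1(203,235),.057),("pad top",c1(345,318),.062),("box corner R",c1(678,210),.082),("box F",c1(503,325),.082),("box L",c1(400,203),.082),("box back",c1(575,97),.082)]: pr(t,at("scene",u,z))
for t,u,z in [("handle end",c2(612,115),.058),("trig tip",c2(555,170),.057),("box NL",c2(132,208),.082),("box NR",c2(325,210),.082)]: pr("side "+t,at("side",u,z))
for u in [(65,194),(123,173),(152,237),(95,265)]: pr("crate rim",at("scene",u,.085))
pr("old",at("scene",(108,237),.03))
for u in [(278,105),(346,106),(344,135),(275,133)]: pr("crate side",at("side",u,.085))
E
```

```text
[[ 0.6391  0.171 ]
 [ 0.6846 -0.1877]
 [ 0.6823 -0.1868]
 [ 0.6324  0.1779]
 [ 0.4778  0.157 ]
 [ 0.5512 -0.2044]]
jig [ 0.529  -0.0375  0.1331] 
 [[-0.0029  0.0077]
 [ 0.0007 -0.0003]
 [ 0.003  -0.0013]
 [ 0.0038  0.0008]
 [-0.0001  0.0005]
 [-0.0245 -0.0049]]
blk top c [ 0.5982 -0.0268  0.078 ] jig [0.07   0.0014]
handle end [ 0.4229 -0.1574  0.058 ] jig [-0.121  -0.1048]
handle root [ 0.5152 -0.1502  0.058 ] jig [-0.0286 -0.1099]
trig tip [ 0.4491 -0.0981  0.057 ] jig [-0.0872 -0.0495]
trig root [ 0.5091 -0.1053  0.057 ] jig [-0.0287 -0.0646]
pad top [ 0.5943 -0.0609  0.062 ] jig [ 0.0616 -0.0319]
box corner R [0.6269 0.1203 0.082 ] jig [0.118  0.1434]
box F [0.6462 0.0045 0.082 ] jig [0.1218 0.026 ]
box L [ 0.5549 -0.0084  0.082 ] jig [0.0296 0.0254]
box back [0.5364 0.1089 0.082 ] jig [0.0268 0.1441]
side handle end [ 0.4164 -0.1446  0.058 ] jig [-0.1258 -0.0912]
side trig tip [ 0.4418 -0.0912  0.057 ] jig [-0.0935 -0.0417]
side box NL [0.6397 0.0075 0.082 ] jig [0.1157 0.0299]
side box NR [ 0.5467 -0.0056  0.082 ] jig [0.0218 0.0292]
crate rim [ 0.3902 -0.456   0.085 ] jig [-0.1931 -0.3964]
crate rim [ 0.3951 -0.3049  0.085 ] jig [-0.1681 -0.2473]
crate rim [ 0.6085 -0.2968  0.085 ] jig [ 0.0444 -0.2675]
crate rim [ 0.6153 -0.4356  0.085 ] jig [ 0.0328 -0.4061]
old [ 0.5264 -0.3997  0.03  ] jig [-0.0506 -0.3587]
crate side [ 0.5942 -0.4378  0.085 ] jig [ 0.0116 -0.4055]
crate side [ 0.38   -0.4613  0.085 ] jig [-0.2039 -0.4003]
crate side [ 0.3793 -0.2766  0.085 ] jig [-0.18   -0.2172]
crate side [ 0.5748 -0.2589  0.085 ] jig [ 0.016  -0.2256]
```

```bash
cat >> h.py <<'E'
P=np.array([.529,-.0375,.1331])
def W(x,y):
    c,s=np.cos(P[2]),np.sin(P[2]); return np.array([P[0]+c*x-s*y,P[1]+s*x+c*y])
def row(xyz,yaw):
    from rig import manip
    from scipy.spatial.transform import Rotation as R
    s=manip.read_state(); M=R.from_euler("xyz",s["tcp_rot"]).as_matrix()
    d=M.T@(np.array(xyz)-s["eef_pos"]); t=(s["tcp_rot"][2]-yaw+np.pi)%(2*np.pi)-np.pi
    print("row",np.round(d,4),"turn",round(t,4),"t",s["t"],"w",s["width"],"rot",s["tcp_rot"])
E
python3 - <<'E'
from h import *
row([*W(.070,.001),.2],.1331+np.pi/2)
E
```

```text
row [ 0.5674 -0.383   0.0313] turn -1.4241 t 0.1 w 0.08553037634613596 rot [-3.13974524e+00 -1.79613898e-04  2.79788417e-01]
```

```bash
python3 -m handwheel '[[[0.567,-0.383,0.031,-1.424,0.085],[0.567,-0.383,0.031,-1.424,0.085],[0.567,-0.383,0.031,-1.424,0.085],[0.567,-0.383,0.031,-1.424,0.085],[0.567,-0.383,0.031,-1.424,0.085],[0.567,-0.383,0.031,-1.424,0.085],[0.567,-0.383,0.031,-1.424,0.085],[0.567,-0.383,0.031,-1.424,0.085],[0.567,-0.383,0.031,-1.424,0.085],[0.567,-0.383,0.031,-1.424,0.085],[0.567,-0.383,0.031,-1.424,0.085],[0.567,-0.383,0.031,-1.424,0.085]]]' 30
python3 - <<'E'
from h import *
row([*W(.070,.001),.2],.1331+np.pi/2)
E
```

```text
t: 1.3
eef_pos: [0.5443, -0.0911, 0.2037]
tcp_rot: [-3.141, 0.0, 1.704]
force: [0.6, -1.4, 0.8]
width: 0.0851
finger_force: 0.0
row [0.0561 0.062  0.0036] turn 0.0002 t 1.3 w 0.08509347959326219 rot [-3.14097153e+00  3.96936720e-05  1.70404972e+00]
```

```bash
python3 -m handwheel '[[[0.04,0.045,0.003,0,0.085],[0.056,0.062,0.003,0,0.085],[0.056,0.062,0.003,0,0.085],[0.056,0.062,0.003,0,0.085],[0.056,0.062,0.003,0,0.085]]]'
python3 - <<'E'
from h import *
from rig import cams,manip
import cv2,pickle
s=manip.read_state();d=cams.snapshot("wrist");pickle.dump((s,d),open("w1.pkl","wb"))
cv2.imwrite("pics/w1.png",d["image"]);print(d["T_tool_cam"],d["fx"],[k for k in d])
row([*W(.070,.001),.2],.1331+np.pi/2)
E
```

```text
t: 1.8
eef_pos: [0.5967, -0.03, 0.2008]
tcp_rot: [-3.14, 0.0, 1.703]
force: [-0.5, 0.3, -0.7]
width: 0.0849
finger_force: 0.0
[[ 2.46105667e-04  9.54470001e-01  2.98306818e-01  7.55594188e-02]
 [ 9.99999728e-01 -4.42323166e-04  5.90260031e-04  1.29429426e-03]
 [ 6.95333508e-04  2.98306591e-01 -9.54469850e-01 -1.43563662e-01]
 [ 0.00000000e+00  0.00000000e+00  0.00000000e+00  1.00000000e+00]] 314.2407237889473 ['image', 'fx', 'fy', 'cx', 'cy', 'T_tool_cam']
row [0.0029 0.0019 0.0011] turn -0.0016 t 1.85 w 0.08485524501901072 rot [-3.14079262e+00  1.76039810e-04  1.70228785e+00]
```

View pics/w1.png

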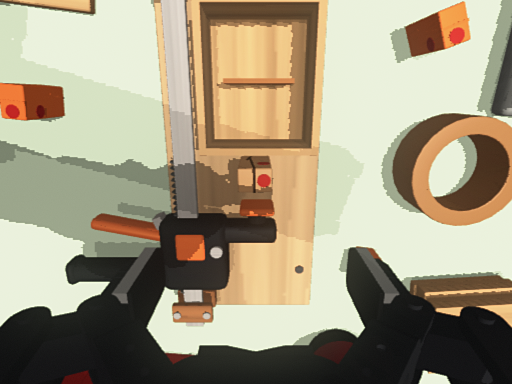

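The wrist view shows:
- **Split block:** top face at about (238–271, 167–193), with its red dot at (264,180).
- **Pad:** orange, at (257,207).
- **Handle:** runs along row 268, with its end at (70,268).
- **Trigger:** tip at (95,221), root at (158,233).

```bash
cat >> h.py <<'E'
def wat(f,uv,z):
    import pickle
    from scipy.spatial.transform import Rotation as R
    s,d=pickle.load(open(f,"rb")); T=d["T_tool_cam"];M=R.from_euler("xyz",s["tcp_rot"]).as_matrix()
    o=s["eef_pos"]+M@T[:3,3]; v=M@T[:3,:3]@np.array([(uv[0]-d["cx"])/d["fx"],-(uv[1]-d["cy"])/d["fy"],-1])
    return o+v*(z-o[2])/v[2]
def J(w):
    d=w[:2]-P[:2];c,s=np.cos(P[2]),np.sin(P[2]);return np.array([c*d[0]+s*d[1],-s*d[0]+c*d[1]])
E
python3 - <<'E'
from h import *
np.set_printoptions(precision=4,suppress=True)
for t,u,z in [("blkc",(254.5,180),.078),("blk L",(238,180),.078),("blk R",(271,180),.078),("blk bot",(255,193),.078),("blk top",(255,167),.078),("pad face",(257,201),.062),("pad back",(257,213),.062),("handle end bot",(72,281),.058),("handle end top",(72,257),.058),("handle mid",(115,268),.058),("trig tip",(95,222),.057),("trig mid",(130,227),.057),("trig mid front",(130,219),.057),("trig root",(158,232),.057),("box front edge",(255,150),.082),("box L",(197,150),.082),("box R",(316,150),.082),("board BR",(309,304),.018),("board R",(318,160),.018)]:
    w=wat("w1.pkl",u,z);print(t,w,J(w))
E
```

```text
blkc [ 0.5967 -0.0271  0.078 ] [0.0685 0.0013]
blk L [ 0.5823 -0.029   0.078 ] [0.054  0.0013]
blk R [ 0.6111 -0.0252  0.078 ] [0.083  0.0013]
blk bot [ 0.5987 -0.0389  0.078 ] [ 0.0689 -0.0107]
blk top [ 0.5956 -0.0155  0.078 ] [0.0689 0.013 ]
pad face [ 0.6023 -0.0516  0.062 ] [ 0.0708 -0.0237]
pad back [ 0.6039 -0.0637  0.062 ] [ 0.0708 -0.0359]
handle end bot [ 0.4219 -0.1667  0.058 ] [-0.1233 -0.1139]
handle end top [ 0.4231 -0.1381  0.058 ] [-0.1184 -0.0857]
handle mid [ 0.4667 -0.1451  0.058 ] [-0.0761 -0.0984]
trig tip [ 0.4466 -0.0964  0.057 ] [-0.0894 -0.0474]
trig mid [ 0.4811 -0.0972  0.057 ] [-0.0554 -0.0528]
trig mid front [ 0.4809 -0.0885  0.057 ] [-0.0544 -0.0442]
trig root [ 0.5089 -0.0989  0.057 ] [-0.0281 -0.0582]
box front edge [ 0.5936 -0.0001  0.082 ] [0.069  0.0285]
box L [ 0.5452 -0.0065  0.082 ] [0.0202 0.0285]
box R [0.6443 0.0067 0.082 ] [0.1202 0.0285]
board BR [ 0.6854 -0.1905  0.018 ] [ 0.1348 -0.1724]
board R [ 0.6621 -0.0128  0.018 ] [0.1352 0.0068]
```

```bash
python3 -m handwheel '[[[0.003,0.001,0.05,0,0.085],[0.003,0.001,0.10,0,0.085],[0.003,0.001,0.14,0,0.085],[0.003,0.001,0.161,0,0.085],[0.003,0.001,0.161,0,0.085],[0.003,0.001,0.161,0,0.03],[0.003,0.001,0.161,0,0.02],[0.003,0.001,0.161,0,0.015],[0.003,0.001,0.161,0,0.015],[0.003,0.001,0.161,0,0.015]]]' 30
```

```text
t: 2.85
eef_pos: [0.5995, -0.0265, 0.0419]
tcp_rot: [3.139, 0.001, 1.704]
force: [-1.1, -0.9, 6.3]
width: 0.0299
finger_force: 30.4
```

```bash
python3 -m handwheel '[[[0,0,-0.05,0,0.015],[0,0,-0.10,0,0.015],[-0.03,-0.02,-0.12,0,0.015],[-0.073,-0.042,-0.12,0,0.015],[-0.116,-0.067,-0.12,0,0.015],[-0.159,-0.092,-0.12,0,0.015],[-0.202,-0.117,-0.12,0,0.015],[-0.245,-0.142,-0.12,0,0.015],[-0.288,-0.167,-0.12,0,0.015],[-0.308,-0.177,-0.12,0,0.015],[-0.308,-0.177,-0.12,0,0.015],[-0.308,-0.177,-0.12,0,0.015]]]'
python3 - <<'E'
from h import *
from rig import cams
import cv2
cv2.imwrite("pics/s1.png",cams.snapshot("scene")["image"])
row([.465,-.357,.052],1.704)
E
```

```text
t: 4.05
eef_pos: [0.4634, -0.355, 0.1602]
tcp_rot: [3.141, -0.0, 1.703]
force: [-0.2, -0.5, -0.1]
width: 0.0297
finger_force: 30.0
row [-0.003   0.0009  0.1082] turn 0.0002 t 4.1 w 0.029487176406486675 rot [ 3.14146175e+00 -6.89062117e-04  1.70424046e+00]
```

View pics/s1.png

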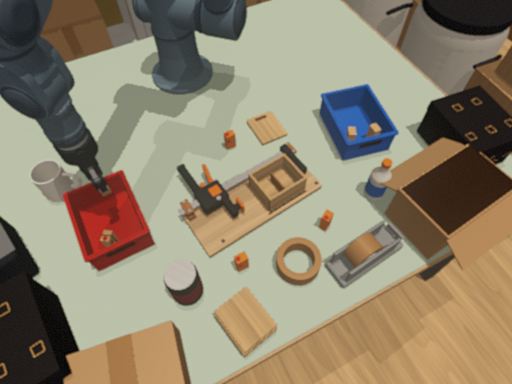

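The jig gap is empty, and the block hangs over the crate's robot-side end at about (107,190), clear of the old reject at (108,237). Next I lower it and let go.

```bash
python3 -m handwheel '[[[0,0,0.04,0,0.015],[0,0,0.08,0,0.015],[0,0,0.108,0,0.015],[0,0,0.113,0,0.015],[0,0,0.113,0,0.015],[0,0,0.113,0,0.055],[0,0,0.113,0,0.055],[0,0,0.113,0,0.055],[0,0,0.07,0,0.055],[0,0,0.02,0,0.07],[0,0,-0.03,0,0.085],[0,0,-0.03,0,0.085]]]'
python3 - <<'E'
from h import *
from rig import cams
import cv2
cv2.imwrite("pics/s2.png",cv2.resize(cams.snapshot("scene")["image"][150:280,40:200],(640,520)))
row([*W(-.062,-.077),.16],.1331-np.pi)
E
```

```text
t: 5.3
eef_pos: [0.4673, -0.3586, 0.1994]
tcp_rot: [3.132, 0.012, 1.704]
force: [0.9, -1.6, 0.4]
width: 0.0849
finger_force: 0.0
row [0.2322 0.0424 0.034 ] turn -1.5711 t 5.35 w 0.08511125189382948 rot [3.13469755 0.008583   1.7035796 ]
```

View pics/s2.png

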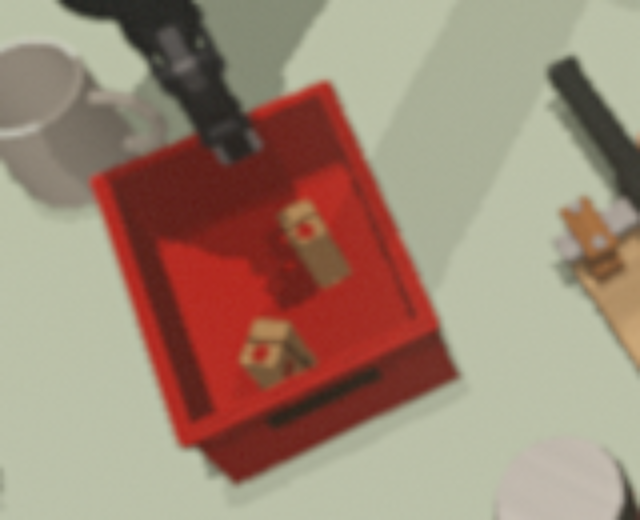

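Two blocks are in the red crate: ours at crop (315,240) and the old reject at (275,350). Now on to the trigger.

```bash
python3 -m handwheel '[[[0.03,0.005,0.004,-0.143,0.085],[0.06,0.01,0.01,-0.286,0.085],[0.09,0.015,0.015,-0.428,0.085],[0.12,0.02,0.02,-0.571,0.085],[0.15,0.025,0.025,-0.714,0.085],[0.18,0.03,0.03,-0.857,0.085],[0.21,0.038,0.034,-1,0.085],[0.232,0.042,0.034,-1.143,0.085],[0.232,0.042,0.034,-1.286,0.085],[0.232,0.042,0.034,-1.428,0.085],[0.232,0.042,0.034,-1.571,0.085],[0.232,0.042,0.034,-1.571,0.085]]]' 20
python3 - <<'E'
from h import *
from rig import cams,manip
import cv2,pickle
s=manip.read_state();d=cams.snapshot("wrist");pickle.dump((s,d),open("w2.pkl","wb"))
cv2.imwrite("pics/w2.png",d["image"]);print(s["eef_pos"])
row([*W(-.062,-.077),.16],.1331-np.pi)
E
```

```text
t: 6.55
eef_pos: [0.4737, -0.1191, 0.1553]
tcp_rot: [3.141, -0.001, -3.009]
force: [-0.2, 0.0, 0.6]
width: 0.0851
finger_force: 0.0
[ 0.47371136 -0.11910052  0.15531209]
row [-0.0036 -0.0033 -0.0046] turn -0.0028 t 6.6 w 0.0848053230847557 rot [ 3.14101901e+00 -1.15377968e-03 -3.01127610e+00]
```

View pics/w2.png

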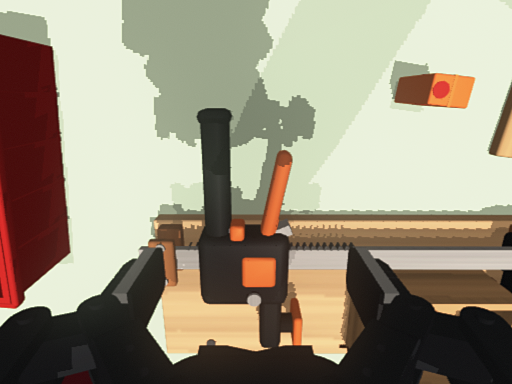

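The wrist view shows the handle at columns 203–231 and the trigger running from (285,155) to (270,235). The gripper is roughly centred on them.

```bash
python3 - <<'E'
from h import *
np.set_printoptions(precision=4,suppress=True)
for t,u,z in [("handle back",(203,190),.05),("handle front",(231,190),.058),("handle c",(217,190),.058),("trig front",(286,190),.052),("trig c",(278,190),.057),("tip",(285,153),.057),("hend",(214,113),.058)]:
    w=wat("w2.pkl",u,z);print(t,J(w))
row([*W(-.062,-.077),.024],.1331-np.pi)
E
```

```text
handle back [-0.0645 -0.1173]
handle front [-0.0669 -0.0935]
handle c [-0.0669 -0.1047]
trig front [-0.0651 -0.0488]
trig c [-0.0666 -0.0558]
tip [-0.0966 -0.051 ]
hend [-0.1269 -0.1048]
row [-0.0037 -0.0034  0.1314] turn -0.0028 t 6.6 w 0.0848053230847557 rot [ 3.141  -0.0012 -3.0113]
```

```bash
python3 -m handwheel '[[[-0.004,-0.006,0.03,0,0.085],[-0.004,-0.006,0.06,0,0.085],[-0.004,-0.006,0.09,0,0.085],[-0.004,-0.006,0.115,0,0.085],[-0.004,-0.006,0.13,0,0.085],[-0.004,-0.006,0.13,0,0.085],[-0.004,-0.006,0.13,0,0.085]]]' 20
```

```text
t: 7.3
eef_pos: [0.4789, -0.1249, 0.0261]
tcp_rot: [3.141, -0.001, -3.01]
force: [0.2, 0.0, -0.6]
width: 0.0848
finger_force: 0.0
```

```bash
python3 -m handwheel '[[[0,0,0,0,0.066],[0,0,0,0,0.06],[0,-0.001,0,0,0.054],[0,-0.002,0,0,0.048],[0,-0.003,0,0,0.042],[0,-0.004,0,0,0.036],[0,-0.004,0,0,0.032],[0,-0.004,0,0,0.032],[0,-0.004,0,0,0.032],[0,-0.004,0,0,0.032]]]' 20
```

```text
t: 8.3
eef_pos: [0.4832, -0.132, 0.0299]
tcp_rot: [-3.134, 0.006, -3.01]
force: [-1.9, -5.8, 13.6]
width: 0.0353
finger_force: 18.7
```

```bash
python3 -m handwheel '[[[0,0,0,0,0.05],[0,0.004,0,0,0.065],[0,0.010,0,0,0.085],[0,0.016,0,0,0.085],[0,0.016,0,0,0.085],[0,0.016,0,0,0.085]]]' 20
python3 - <<'E'
from h import *
from rig import cams,manip
import cv2,pickle
s=manip.read_state();d=cams.snapshot("wrist");pickle.dump((s,d),open("w3.pkl","wb"))
cv2.imwrite("pics/w3.png",d["image"]);print(s["eef_pos"],s["width"],J(s["eef_pos"]))
E
```

```text
t: 8.9
eef_pos: [0.4774, -0.1127, 0.026]
tcp_rot: [-3.141, -0.0, -3.008]
force: [-0.6, -0.4, 0.9]
width: 0.0851
finger_force: 0.0
[ 0.47743389 -0.11272932  0.02603813] 0.08505085304277647 [-0.0610935  -0.06772074]
```

View pics/w3.png

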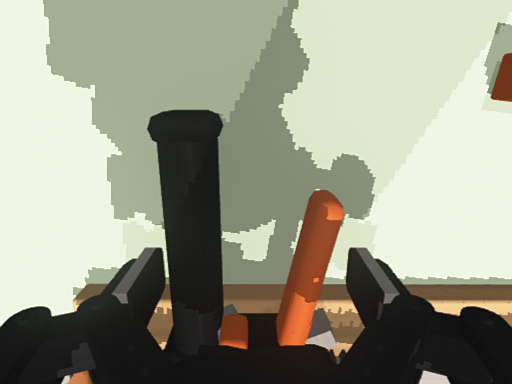

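The view shows the handle at columns 163–222 and the trigger at 280–340, between the fingers at 160 and 350. It has sprung back, and the gripper sits about 4 mm too far towards +y.

```bash
python3 - <<'E'
from h import *
for u,z in [((193,220),.058),((196,290),.058),((300,290),.057)]: print(J(wat("w3.pkl",u,z)))
E
python3 -m handwheel '[[[0,-0.004,0,0,0.075],[0,-0.004,0,0,0.066],[0,-0.004,0,0,0.06],[0,-0.005,0,0,0.054],[0,-0.006,0,0,0.048],[0,-0.007,0,0,0.042],[0,-0.008,0,0,0.036],[0,-0.008,0,0,0.032],[0,-0.008,0,0,0.032],[0,-0.008,0,0,0.032],[0,-0.008,0,0,0.032]]]' 20
```

```text
[-0.08965335 -0.09205465]
[-0.05857608 -0.09261297]
[-0.05796185 -0.04959838]
t: 10.05
eef_pos: [0.4798, -0.1208, 0.0277]
tcp_rot: [3.141, 0.003, -3.008]
force: [-2.3, 2.6, 12.4]
width: 0.0349
finger_force: 18.7
```

```bash
python3 -m handwheel '[[[0,0,0,0,0.05],[0,0.004,0,0,0.065],[0,0.012,0,0,0.085],[0,0.018,0,0,0.085],[0,0.018,0,0,0.085]]]' 20
python3 -c "
from h import *
from rig import manip
print(J(manip.read_state()['eef_pos']))"
python3 -m handwheel '[[[0,0,0,0,0.075],[0,0,0,0,0.066],[0,0,0,0,0.06],[0,-0.001,0,0,0.054],[0,-0.002,0,0,0.048],[0,-0.003,0,0,0.042],[0,-0.004,0,0,0.036],[0,-0.004,0,0,0.032],[0,-0.004,0,0,0.032],[0,-0.004,0,0,0.032],[0,-0.004,0,0,0.032]]]' 20
```

```text
t: 10.55
eef_pos: [0.4757, -0.1023, 0.0259]
tcp_rot: [-3.142, -0.001, -3.007]
force: [-0.4, 0.2, 0.4]
width: 0.0849
finger_force: 0.0
[-0.06138586 -0.05713999]
t: 11.65
eef_pos: [0.4789, -0.1086, 0.0283]
tcp_rot: [-3.138, 0.004, -3.009]
force: [-2.8, -1.8, 13.7]
width: 0.0351
finger_force: 18.8
```

```bash
python3 -m handwheel '[[[0,0,0,0,0.05],[0,0.004,0,0,0.065],[0,0.010,0,0,0.085],[0,0.015,0,0,0.085],[0,0.015,0,0,0.085]]]' 20
python3 -c "
from h import *
from rig import manip
print(J(manip.read_state()['eef_pos']))"
python3 -m handwheel '[[[0,0,0,0,0.075],[0,0,0,0,0.066],[0,0,0,0,0.06],[0,-0.001,0,0,0.054],[0,-0.002,0,0,0.048],[0,-0.003,0,0,0.042],[0,-0.004,0,0,0.036],[0,-0.004,0,0,0.032],[0,-0.004,0,0,0.032],[0,-0.004,0,0,0.032],[0,-0.004,0,0,0.032]]]' 20
```

```text
t: 12.15
eef_pos: [0.4742, -0.0914, 0.0259]
tcp_rot: [3.142, -0.001, -3.007]
force: [0.3, -0.4, 0.2]
width: 0.0851
finger_force: 0.0
[-0.06142544 -0.04620476]
t: 13.25
eef_pos: [0.4769, -0.0968, 0.028]
tcp_rot: [-3.14, 0.003, -3.008]
force: [-2.7, 1.0, 12.9]
width: 0.0349
finger_force: 18.8
```

```bash
python3 -m handwheel '[[[0,0,0,0,0.05],[0,0.004,0,0,0.065],[0,0.010,0,0,0.085],[0,0.016,0,0,0.085],[0,0.016,0,0,0.085]]]' 20
python3 -c "
from h import *
from rig import manip
print(J(manip.read_state()['eef_pos']))"
python3 -m handwheel '[[[0,0,0,0,0.075],[0,0,0,0,0.066],[0,0,0,0,0.06],[0,-0.001,0,0,0.054],[0,-0.002,0,0,0.048],[0,-0.003,0,0,0.042],[0,-0.003,0,0,0.036],[0,-0.003,0,0,0.032],[0,-0.003,0,0,0.032],[0,-0.003,0,0,0.032],[0,-0.003,0,0,0.032]]]' 20
```

```text
t: 13.75
eef_pos: [0.4726, -0.0795, 0.0259]
tcp_rot: [3.142, -0.001, -3.007]
force: [-0.8, 0.6, -0.2]
width: 0.0851
finger_force: 0.0
[-0.0614301  -0.03414736]
t: 14.85
eef_pos: [0.4754, -0.0849, 0.0282]
tcp_rot: [-3.138, 0.003, -3.009]
force: [-2.6, -2.8, 14.5]
width: 0.035
finger_force: 18.5
```

```bash
python3 -m handwheel '[[[0,0,0,0,0.05],[0,0.004,0,0,0.065],[0,0.010,0,0,0.085],[0,0.015,0,0,0.085],[0,0.015,0,0,0.085]]]' 20
python3 - <<'E'
from h import *
from rig import manip,cams
import cv2,pickle
s=manip.read_state();d=cams.snapshot("wrist");pickle.dump((s,d),open("w4.pkl","wb"));print(J(s['eef_pos']))
a=cv2.resize(cams.snapshot("scene")["image"][135:255,170:330],(640,480),interpolation=cv2.INTER_CUBIC)
b=cv2.resize(d["image"],(160,120));a[360:,480:]=b;cv2.imwrite("pics/last.png",a)
E
```

```text
t: 15.35
eef_pos: [0.4711, -0.0676, 0.0259]
tcp_rot: [3.142, -0.001, -3.007]
force: [-0.1, -0.3, 0.4]
width: 0.085
finger_force: 0.0
[-0.0614362  -0.02218438]
```

View pics/last.png

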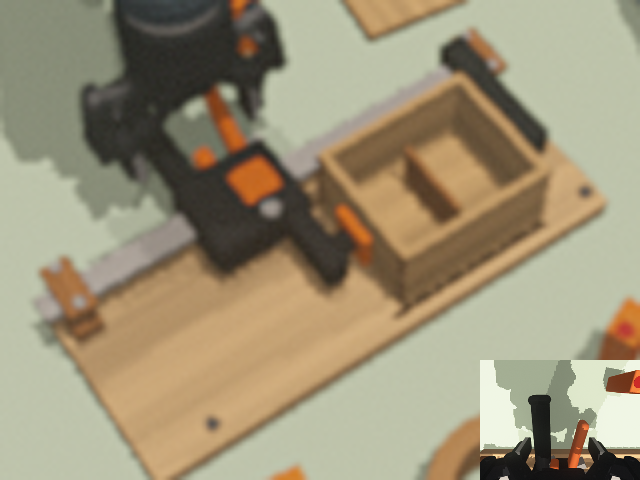

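The pad at (352,232) is at the box, the box still stands straight on the board, and the fingers straddle the handle and trigger. I do the next stroke gently, in two parts.

```bash
python3 -m handwheel '[[[0,0,0,0,0.075],[0,0,0,0,0.066],[0,0,0,0,0.062],[0,0,0,0,0.058],[0,0,0,0,0.055],[0,0,0,0,0.052],[0,0,0,0,0.052],[0,0,0,0,0.052]]]' 20
```

```text
t: 16.25
eef_pos: [0.4728, -0.0732, 0.0283]
tcp_rot: [-3.131, 0.0, -3.011]
force: [-6.2, -11.2, 14.5]
width: 0.0542
finger_force: 18.0
```

```bash
python3 -m handwheel '[[[0,-0.002,0,0,0.050],[0,-0.004,0,0,0.048],[0,-0.005,0,0,0.046],[0,-0.005,0,0,0.044],[0,-0.005,0,0,0.044],[0,-0.005,0,0,0.044]]]' 22
```

```text
t: 16.85
eef_pos: [0.4728, -0.074, 0.0284]
tcp_rot: [-3.14, 0.001, -3.009]
force: [-6.7, 0.6, 21.3]
width: 0.0516
finger_force: 18.9
```

```bash
python3 -m handwheel '[[[0,0,0,0,0.042],[0,0,0,0,0.040],[0,0,0,0,0.040],[0,0,0,0,0.040],[0,0,0,0,0.040],[0,0,0,0,0.040],[0,0,0,0,0.040],[0,0,0,0,0.040]]]' 25
```

```text
t: 17.65
eef_pos: [0.4729, -0.0743, 0.0287]
tcp_rot: [-3.139, 0.002, -3.009]
force: [-7.6, -0.7, 23.7]
width: 0.0489
finger_force: 21.8
```

The stiffness matches the sprung pad: 3 N more squeeze drew the head about 1 mm, or about 7 N. The squeeze is steady and sideways force is near zero, so I hand the job in.

```bash
python3 -c "
from rig import job
print(job.job_done())"
```

```text
the job is handed in; nothing more can be done
None
```

I put the split block in the red crate and pumped the clamp until its pad bore on the gift box. I handed the job in at 17.7 s with the fingers still squeezing the trigger at about 22 N; the judge's verdict wasn't shown, and the force on the box (roughly 25 N) is my estimate.

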